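Length-check a steel fitting on the slide gauge

TASK

Draw the steel fitting out of the green sleeve by its protruding end, lay it flat on the blue mat and let go. Take it again by its tube and lay it down in the cradle of the blue length gauge, then slide the red-gripped jaw along gently until the fitting is nipped with no gap between the jaw and the end stop. Let go and leave the brass fitting in its white sleeve, and the bin, can and spanner where they are.

Things in the scene. Friction and masses are not known exactly. Their poses are not given: they have to be found in the camera images.
- fitting: Bright steel fitting, 170 mm long, 0.5 kg: round tube 38 mm in diameter, two thin black bands, with a square collar, 40 x 40 mm and 28 mm long, on each end; both ends alike. Origin: its centre, on the tube axis at mid-length (20 mm above what it lies on). y along its length, z up. At the start it lies in the green sleeve, its -y end sticking out of the mouth by 45 to 65 mm.
- green_sleeve: Fixed green square storage sleeve, 140 mm long (y), 52 mm wide, 59 mm high, 46 x 46 mm inside, inner floor 10 mm above the bench. Origin: centre of its underside. Open mouth at y = -70 mm, other end closed; a fitting comes out straight along -y. A white sleeve lies beside it, about parallel; which is nearer the robot varies.
- mat: Fixed thin blue mat on the bench, 170 mm (x) by 200 mm (y), 3 mm thick. Origin: centre of its underside. Put-down place.
- gauge: Fixed blue length gauge, base plate 90 (x) x 335 (y) x 12 mm; its top is the cradle floor. Origin: underside, on the track's centre line; y along the track, end stop at -y, jaw at +y, z up. Cheeks 45 mm apart, 32 mm high over the floor plus flared lips (13 mm more, 77 mm wide outside), flank the jaw from y = 18 to 165 mm; from there to the stop's cheeks the sides are open for fingers.
- stop_face (a point): Point on the cradle floor, on the centre line, in the inner face of the aluminium end stop; axes as the gauge's. The stop (48 mm high over the floor) is clamped and does not slide; its place varies by 25 mm. It has flared cheeks 22 mm long, 45 mm apart, from its face towards +y. With the fitting home against it, the fitting's origin is 85 mm along +y and 20 mm up from here.
- jaw_face (a point): Point at the cradle floor's height, on the track's centre line, in the face of the sliding jaw that looks at the stop; axes as the gauge's. Closed on the fitting it is 170 mm from stop_face; at the start it is 200 to 255 mm away.
- jaw: Sliding steel jaw with a red grip; slides along the gauge's y, closing towards -y; friction about 3 N, stays where left; pushes a loose fitting along to the stop. Origin: centre line, in the plane of the jaw's face, bench height. Steel block 38 x 40 x 38 mm; red grip 24 mm (x) by 30 mm (y), centred 20 mm behind the face (y = +20 mm), 50 to 105 mm above the bench.
- brass_fitting: Brass fitting of the same shape and size, in the white sleeve; to be left alone. Origin: its centre, y along its length.
- yellow_bin: Yellow open bin, 110 x 160 x 60 mm, bystander. Origin: centre of its underside.
- can: Orange can, 60 mm in diameter, 110 mm high, bystander. Origin: centre of its underside.
- spanner: Spanner, 170 mm long, lying on the bench, bystander. Origin: on its handle axis.
Things that resemble listed ones, but are neither listed nor needed, are in the scene too. Of the things that look like the green_sleeve, take the one that is farthest to the robot's right at the start.

How it is judged:
By the outcome, as a careful person would: the job done as asked, in the order asked, and still so for the second after the job is handed in, with the robot touching nothing.
It also fails if it takes over 67 s, if anything falls off the work surface, if the arm or the gripper's body presses on something with over 40 N, if the wrist force passes 120 N, or if a joint passes its speed limit or range.

ROBOT

A 6-joint arm with a two-finger parallel gripper is mounted at the origin on the work surface. World frame = base frame: x ahead of the robot, y to its left, z up, the work surface at z = 0. Lengths are in mm, angles in rad, forces in N, time in s.
With the tool pointing down it reaches from about 275 to 1000 mm from the base axis. Payload 8.4 kg.
Tool frame: the origin (TCP) lies at the very end of the fingers, on their centre line; the grasp point (between the pads) lies 19 mm behind it; z points along the fingers, y is the direction in which the jaws open and shut (so a half turn about z gives the same grasp; the last joint's range is limited). The gripper opens to 85 mm and grips with 20 to 120 N. Pads are 22 mm wide; open, the fingers measure 114 mm over their backs; the gripper's body (76 mm by 85 mm) begins 54 mm behind the grasp point. The pads swing forward as they close: fully open they stand 13 mm farther back than shut.
Start: joints at [1.21, 0.353, 1.633, -0, 1.155, -0.002], TCP at [219.468, 585.202, 231.281] pointing down, gripper open.
Joint ranges: [-2.63, 2.63], [-0.92, 2.1], [0.06, 2.66], [-1.3, 4.44], [0, 2.69], [-3.02, 3.02]. Speed limits (rad/s): [2.22, 2.22, 2.79, 3.14, 3.14, 3.14].

INTERFACE

Orientations are given as [roll, pitch, yaw] about the fixed x, y, z axes, in that order (R = Rz(yaw) Ry(pitch) Rx(roll)).
In Python, from rig import r gives the robot as it stands.
- The arm moves only by the tool jog_arm, never from a script. Its argument "moves" is a list of rows, each an object with "grip": the gripper command: -1 is fully open, 1 is shut, values between are in proportion; "translation": the shift along the tool's x, y, z in m, a list of three; "twist": the turn, a rotation vector about the tool's x, y, z in rad, a list of three. In form: [{"grip": grip, "translation": [dx, dy, dz], "twist": [ax, ay, az]}, ...]. A call has 1 to 10 rows; each row shifts and turns the commanded pose from where the row before left it, along the tool's axes as they then stand; what a row does not reach is not made up. A row lasts 1/12 s, in which the tool goes at most 41.7 mm and 7.16 degrees, less where a joint would pass 70% of its speed; a pose out of reach is approached as far as the arm can. A call with a gripper value outside its range is refused whole. The fingers move at their own pace and stop on an object; "squeeze" is the grip in N (left out, the last holds). Time passes only in rows, so rows that do not move let the fingers close. It gives the time, the measured TCP pose, the force and the opening at its end, in the units of the state.
- r.sense(): the state, without advancing time (a new reading comes with each control period).
- r.grab_frame(name): name is "side" or "top" or "wrist"; returns (picture, depth): 420x560x3 uint8, red, green, blue; 420x560 float32, mm along the optical axis (not along the pixel's ray), 0 where there is no reading.
- r.calibration(name): a dict with "fx", "fy", "cx", "cy" (pixels), "k1" (the pictures are not rectified: a ray, as slopes to the right and down, at radius r is drawn at 1 + k1 r^2 times it, then the intrinsics apply), "R" (3x3) and "t" (3): a world point X has camera coordinates R X + t. Camera axes: x right, y down, z forward; pixel columns grow to the right and rows downward; lengths in mm; the calibration is good to about 2 mm. A picture is of the moment at which its call begins: read the wrist's pose just before it. calibration takes no time and is no camera call; for the wrist camera it gives the pose at the moment of the call.
- r.sign_off(): hands the job in, once; it reports no verdict.
The state is a dict: "clock": time; "qpos": joint angles; "qvel": joint speeds; "joint_efforts": joint torques, N m; "eef_pos": TCP position; "tcp_rot": TCP orientation; "contact_force": force on the tool from outside, world axes, zero at the start; "wrist_torque": the same for the moment, N m; "opening": opening from 0.0 (shut) to 1.0 (fully open).
Only numpy, scipy, OpenCV 4.12 (cv2) and the standard library are available. Lean on these libraries where they do the work, as an engineer would, in place of code of your own. Each camera call takes 0.05 s, during which the arm holds its last target.

## Working session

There is one attempt and no reset: what is moved stays moved. The work goes in short steps, Python scripts to look and compute and a tool call to move; the robot and the scene stay as the last step left them, time stands still between calls to the robot, and variables do not carry over. Pictures are saved under pics/ and viewed, and the job is handed in when it is done.

Besides the shell and the picture viewer there is one more tool, called as name(argument=value, ...), one argument or row to a line, values as JSON. jog_arm: Moves the arm, as the interface text tells. Its arguments: {"type":"object","properties":{"moves":{"type":"array"},"squeeze":{"type":"number"}},"required":["moves"]}

```bash
ls; mkdir -p pics; python3 - <<'E'
from rig import r
import cv2,numpy as np,pickle
print(r.sense())
d={}
for n in ("side","top","wrist"):
    c=r.calibration(n); p,z=r.grab_frame(n)
    d[n]=(p,z,c); cv2.imwrite(f"pics/{n}0.png",p[:,:,::-1])
    print(n,c)
pickle.dump(d,open("f0.pkl","wb"))
E
```

```text
pics
{'clock': 0.0, 'qpos': array([ 1.20960513e+00,  3.53642770e-01,  1.63413569e+00,  2.63032346e-05,
        1.15518887e+00, -2.38449426e-03]), 'qvel': array([ 0.00021462, -0.00179325, -0.00136565,  0.00093897,  0.000369  ,
        0.00015294]), 'joint_efforts': array([-8.33275881e-04, -6.05247545e+01, -3.42065299e+01, -1.24833496e-04,
        9.49390931e-03,  7.51240009e-06]), 'eef_pos': array([219.28930704, 584.76170426, 230.56437176]), 'tcp_rot': array([-3.14021804e+00, -2.73272724e-05,  2.78277530e+00]), 'contact_force': array([-0.93517728, -0.28475119, -0.45277194]), 'wrist_torque': array([-0.06456967,  0.01673966,  0.01060902]), 'opening': 1.0009187562744204}
side {'fx': 485.5810203288292, 'fy': 485.5810203288292, 'cx': 276.6485667211657, 'cy': 212.89256408224983, 'k1': -0.08100975477686011, 'R': array([[ 0.99057339, -0.13666955,  0.00926258],
       [-0.08447875, -0.66272638, -0.74408137],
       [ 0.10783183,  0.73628472, -0.66802479]]), 't': array([-534.7125733 ,  116.87789545, 1173.34787385])}
top {'fx': 510.8504155648208, 'fy': 510.8504155648208, 'cx': 268.2020293170192, 'cy': 207.59095366200805, 'k1': -0.09279221074777812, 'R': array([[ 0.00863344, -0.9999597 , -0.00246012],
       [-0.99653984, -0.00840047, -0.08269083],
       [ 0.08266684,  0.00316551, -0.99657221]]), 't': array([  30.9690369 ,  561.03488567, 1387.73795167])}
wrist {'fx': 294.1967293627879, 'fy': 294.1967293627879, 'cx': 278.5327136312756, 'cy': 209.05294303836016, 'k1': -0.04813785137908803, 'R': array([[ 3.50242702e-01,  9.36658662e-01, -7.75145772e-04],
       [ 9.01596972e-01, -3.36907625e-01,  2.71322968e-01],
       [ 2.53875856e-01, -9.57277586e-02, -9.62488050e-01]]), 't': array([-625.87982504,  -35.65498148,  377.30627698])}
```

View pics/top0.png

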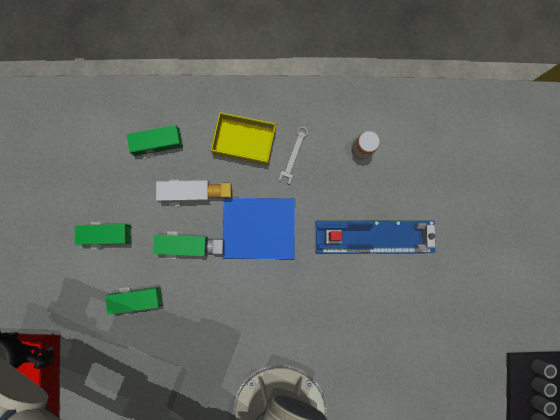

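View pics/side0.png

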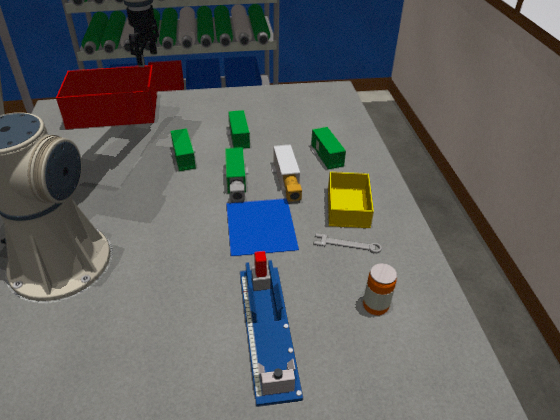

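View pics/wrist0.png

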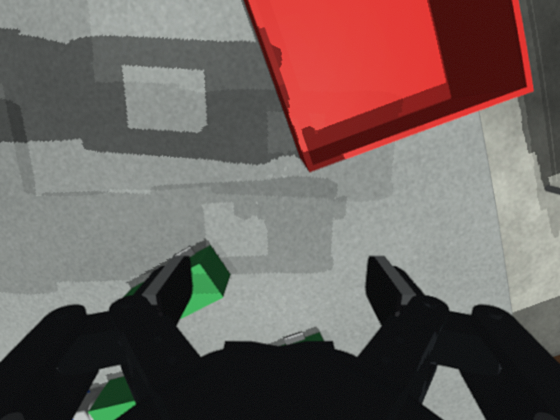

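Top view: the green sleeves are at (154,140), (102,234), (180,246) and (134,300). The one at (180,246) is farthest to the robot's right (largest column), and the steel fitting sticks out of it at (215,247). I'll confirm that in enlarged crops, along with the gauge.

```bash
cat > h.py <<'E'
import numpy as np,cv2
def ray(c,u,v):
    K=np.array([[c['fx'],0,c['cx']],[0,c['fy'],c['cy']],[0,0,1.]])
    n=cv2.undistortPoints(np.array([[[u,v]]],float),K,np.array([c['k1'],0,0,0,0.]))[0,0]
    d=c['R'].T@np.array([n[0],n[1],1.]); o=-c['R'].T@c['t']; return o,d
def pix(c,u,v,z):
    o,d=ray(c,u,v); return o+d*(z-o[2])/d[2]
def proj(c,X):
    p=c['R']@np.array(X,float)+c['t']; a,b=p[0]/p[2],p[1]/p[2]; s=1+c['k1']*(a*a+b*b)
    return c['cx']+c['fx']*a*s, c['cy']+c['fy']*b*s
def crop(p,x0,y0,x1,y1,s,fn):
    q=cv2.resize(p[y0:y1,x0:x1,::-1],None,fx=s,fy=s,interpolation=cv2.INTER_CUBIC); cv2.imwrite(fn,q)
E
python3 - <<'E'
import pickle; from h import *
d=pickle.load(open('f0.pkl','rb'))
p=d['top'][0]
crop(p,145,175,305,265,5,'pics/c1.png'); crop(p,305,205,445,265,5.5,'pics/c2.png')
E
```

```text
(no output)
```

View pics/c1.png

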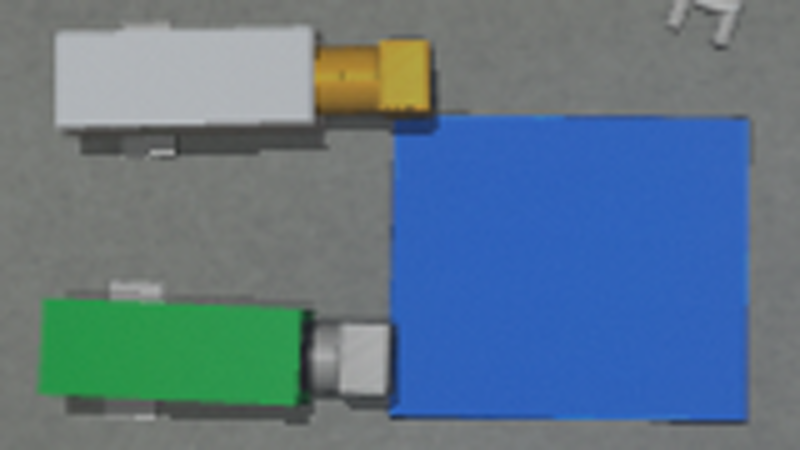

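View pics/c2.png

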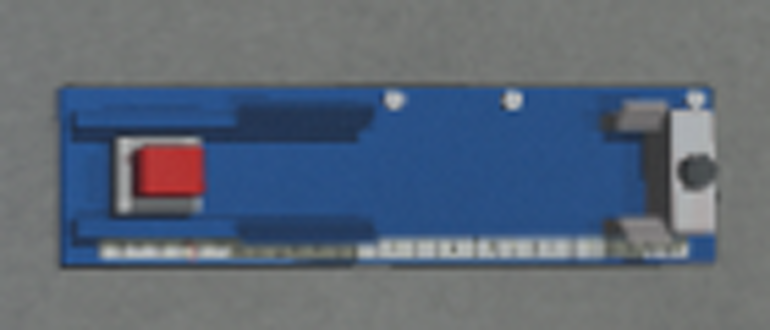

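The crop confirms it: the sleeve at (180,246) is green and holds the steel fitting. Its mouth faces right, towards robot -y. The gauge has its jaw on the left (335,236) and its stop on the right (432,236). Next I'll compute positions.

```bash
python3 - <<'E'
import pickle; from h import *
d=pickle.load(open('f0.pkl','rb'))
c=d['top'][2]; Z=d['top'][1]
print('cam',-c['R'].T@c['t'])
def P(n,x0,y0,s,pts,z):
    for a,b in pts:
        u=x0+(a+.5)/s-.5; v=y0+(b+.5)/s-.5
        X=pix(c,u,v,z); print(n,(a,b),X.round(1))
P('sleeve',145,175,5,[(43,298),(40,393),(303,310),(298,404)],59)
P('collar',145,175,5,[(342,323),(391,323),(342,394),(391,394)],50)
P('mat',145,175,5,[(393,115),(748,118),(390,416),(748,420)],3)
P('brass',145,175,5,[(431,40),(431,108)],50)
P('white',145,175,5,[(55,32),(55,126),(314,26),(314,120)],59)
P('base',305,205,5.5,[(61,87),(714,87),(62,265),(714,263)],12)
P('stop',305,205,5.5,[(671,112),(671,232),(714,112)],60)
P('grip',305,205,5.5,[(204,146),(204,196),(140,146),(140,196)],105)
P('jawblk',305,205,5.5,[(117,137),(117,212)],50)
from numpy import *
def wp(u,v):
    o,dd=ray(c,u,v); return o+dd*Z[v,u]
for u,v in [(200,247),(218,247),(207,247),(180,246),(337,236),(428,236),(380,236),(260,230)]: print(u,v,wp(u,v).round(1))
E
```

```text
cam [ 444.10634076   31.28784681 1429.4497107 ]
sleeve (43, 298) [483.2 345.   59. ]
sleeve (40, 393) [432.1 345.4  59. ]
sleeve (303, 310) [478.2 204.1  59. ]
sleeve (298, 404) [427.9 205.9  59. ]
collar (342, 323) [471.6 184.   50. ]
collar (391, 323) [471.9 157.5  50. ]
collar (342, 394) [433.4 183.4  50. ]
collar (391, 394) [433.7 156.9  50. ]
mat (393, 115) [589.5 162.5   3. ]
mat (748, 118) [589.5 -36.9   3. ]
mat (390, 416) [421.1 161.6   3. ]
mat (748, 420) [420.7 -37.7   3. ]
brass (431, 40) [626.  138.1  50. ]
brass (431, 108) [588.7 137.5  50. ]
white (55, 32) [627.7 342.3  59. ]
white (55, 126) [576.4 340.9  59. ]
white (314, 26) [631.9 201.   59. ]
white (314, 120) [580.8 200.   59. ]
base (61, 87) [527.  -96.5  12. ]
base (714, 87) [ 529.5 -430.6   12. ]
base (62, 265) [437.3 -97.2  12. ]
base (714, 263) [ 440.1 -429.3   12. ]
stop (671, 112) [ 514.2 -393.2   60. ]
stop (671, 232) [ 455.3 -392.4   60. ]
stop (714, 112) [ 514.3 -414.8   60. ]
grip (204, 146) [ 494.2 -155.8  105. ]
grip (204, 196) [ 470.7 -155.8  105. ]
grip (140, 146) [ 494.  -125.5  105. ]
grip (140, 196) [ 470.5 -125.5  105. ]
jawblk (117, 137) [ 500.4 -120.7   50. ]
jawblk (117, 212) [ 463.6 -120.7   50. ]
200 247 [450.2 217.5  59.7]
218 247 [450.8 170.9  42.2]
207 247 [450.4 200.   49.4]
180 246 [452.3 271.4  59.8]
337 236 [ 481.6 -143.8  103.7]
428 236 [ 484.2 -395.1   64.8]
380 236 [ 485.1 -276.9    8.1]
260 230 [499.7  58.3  -4.1]
```

Measured, in mm:

| Item | Measurement |
|---|---|
| Sleeve | axis (453,205) to (457.7,345) |
| Fitting | protruding end at y≈157, collar centre about (452.5,171), z 10–50 |
| Mat | x 421–589, y -37–162 |
| Stop face | about (484.7,-392.8) |
| Jaw face | about (482.4,-161) |

First I'll turn the tool so the jaws open across the fitting.

jog_arm(
  moves=[
    {"grip":-1,"translation":[0,0,0],"twist":[0,0,0.124]},
    {"grip":-1,"translation":[0,0,0],"twist":[0,0,0.124]},
    {"grip":-1,"translation":[0,0,0],"twist":[0,0,0.124]},
    {"grip":-1,"translation":[0,0,0],"twist":[0,0,0.124]},
    {"grip":-1,"translation":[0,0,0],"twist":[0,0,0.124]},
    {"grip":-1,"translation":[0,0,0],"twist":[0,0,0.124]},
    {"grip":-1,"translation":[0,0,0],"twist":[0,0,0.124]},
    {"grip":-1,"translation":[0,0,0],"twist":[0,0,0.124]},
    {"grip":-1,"translation":[0,0,0],"twist":[0,0,0.124]},
    {"grip":-1,"translation":[0,0,0],"twist":[0,0,0.124]},
  ],
  squeeze=60,
)

```text
clock: 0.98
eef_pos: [219.4, 585.0, 231.0]
tcp_rot: [-3.141, 0.001, 1.537]
contact_force: [-0.6, 0.1, -0.5]
opening: 1.001
```

```bash
cat >> h.py <<'E'
from scipy.spatial.transform import Rotation as Ro
def go(x,y,z,yaw):
    from rig import r
    s=r.sense(); R=Ro.from_euler('xyz',s['tcp_rot'])
    t=R.inv().apply(np.array([x,y,z])-s['eef_pos'])
    T=Ro.from_euler('xyz',[np.pi,0,yaw]); w=(R.inv()*T).as_rotvec()
    print('t',s['clock'],'pos',s['eef_pos'].round(1),'rpy',s['tcp_rot'].round(4),'F',s['contact_force'].round(1),'op',round(float(s['opening']),3))
    print('delta tool mm',t.round(1),'twist',w.round(4))
E
python3 -c "
from h import *
go(452.5,171,130,1.538)"
```

```text
t 0.9833 pos [219.4 585.  231. ] rpy [-3.1414e+00  6.0000e-04  1.5367e+00] F [-0.6  0.1 -0.5] op 1.001
delta tool mm [-405.7  247.1  101.2] twist [-0.0002  0.0006 -0.0013]
```

jog_arm(
  moves=[
    {"grip":-1,"translation":[-0.025,0.015,0],"twist":[0,0,0]},
    {"grip":-1,"translation":[-0.032,0.02,0],"twist":[0,0,0]},
    {"grip":-1,"translation":[-0.032,0.02,0],"twist":[0,0,0]},
    {"grip":-1,"translation":[-0.032,0.02,0],"twist":[0,0,0]},
    {"grip":-1,"translation":[-0.032,0.02,0],"twist":[0,0,0]},
    {"grip":-1,"translation":[-0.032,0.02,0],"twist":[0,0,0]},
    {"grip":-1,"translation":[-0.032,0.02,0],"twist":[0,0,0]},
    {"grip":-1,"translation":[-0.032,0.02,0],"twist":[0,0,0]},
    {"grip":-1,"translation":[-0.032,0.02,0],"twist":[0,0,0]},
    {"grip":-1,"translation":[-0.032,0.02,0],"twist":[0,0,0]},
  ],
)

```text
clock: 1.82
eef_pos: [406.0, 265.1, 231.3]
tcp_rot: [-3.142, -0.0, 1.543]
contact_force: [0.4, -0.0, 0.4]
opening: 1.0
```

```bash
python3 -c "
from h import *
go(452.5,171,130,1.538)"
```

```text
t 1.8167 pos [406.  265.1 231.3] rpy [-3.1416 -0.      1.543 ] F [ 0.4 -0.   0.4] op 1.0
delta tool mm [-92.8  49.1 101.3] twist [-0.    -0.     0.005]
```

jog_arm(
  moves=[
    {"grip":-1,"translation":[-0.03,0.015,0.01],"twist":[0,0,0]},
    {"grip":-1,"translation":[-0.03,0.015,0.025],"twist":[0,0,0]},
    {"grip":-1,"translation":[-0.015,0.005,0.03],"twist":[0,0,0]},
    {"grip":-1,"translation":[0,0,0.03],"twist":[0,0,0]},
    {"grip":-1,"translation":[0,0,0],"twist":[0,0,0]},
    {"grip":-1,"translation":[0,0,0],"twist":[0,0,0]},
    {"grip":-1,"translation":[0,0,0],"twist":[0,0,0]},
  ],
)

```text
clock: 2.4
eef_pos: [439.0, 191.7, 137.5]
tcp_rot: [3.141, -0.0, 1.543]
contact_force: [-0.9, 0.6, 0.2]
opening: 1.001
```

```bash
python3 -c "
from h import *
from rig import r
go(452.5,171,12,1.538)
c=r.calibration('wrist');p,z=r.grab_frame('wrist');cv2.imwrite('pics/w1.png',p[:,:,::-1])
for X in [(472.5,157,50),(472.5,185,50),(432.5,157,50),(432.5,185,50),(478.2,204.5,59),(428,205,59)]: print(X,np.round(proj(c,X)))
import pickle; pickle.dump((p,z,c),open('f1.pkl','wb'))"
```

```text
t 2.4 pos [439.  191.7 137.5] rpy [ 3.1409e+00 -4.0000e-04  1.5433e+00] F [-0.9  0.6  0.2] op 1.001
delta tool mm [-20.4  14.  125.5] twist [ 0.0007 -0.0004  0.0053]
(472.5, 157, 50) [318. 254.]
(472.5, 185, 50) [319. 222.]
(432.5, 157, 50) [271. 255.]
(432.5, 185, 50) [270. 224.]
(478.2, 204.5, 59) [328. 202.]
(428, 205, 59) [263. 203.]
```

View pics/w1.png

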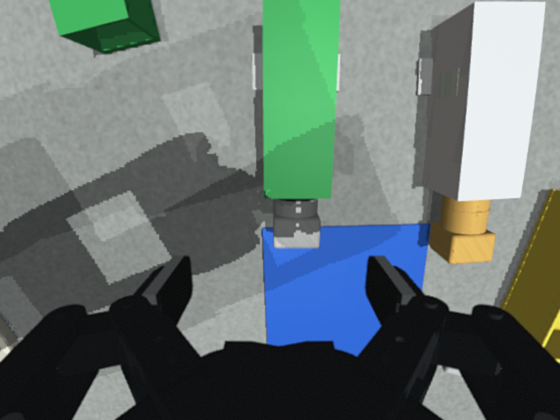

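```bash
python3 -c "
import pickle;from h import *
p,z,c=pickle.load(open('f1.pkl','rb'))
crop(p,240,180,350,262,7,'pics/w1c.png')
s=7
for n,a,b,h in [('slL',165,130,59),('slR',635,130,59)]: print(n)
"
```

```text
slL
slR
```

View pics/w1c.png

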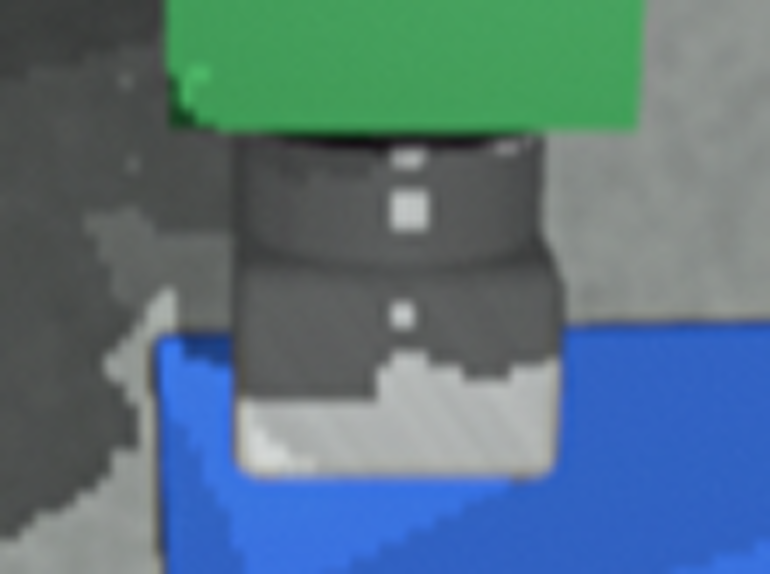

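The wrist crop shows the collar about 2 mm further in x and 4 mm further in y than the top view gave. I'll aim between the two, at x 453.5 and y 173.

jog_arm(
  moves=[
    {"grip":-1,"translation":[-0.0185,0.015,0.02],"twist":[0,0,0.005]},
    {"grip":-1,"translation":[0,0,0.025],"twist":[0,0,0]},
    {"grip":-1,"translation":[0,0,0.025],"twist":[0,0,0]},
    {"grip":-1,"translation":[0,0,0],"twist":[0,0,0]},
    {"grip":-1,"translation":[0,0,0],"twist":[0,0,0]},
  ],
)

```text
clock: 2.87
eef_pos: [452.9, 172.7, 67.1]
tcp_rot: [-3.141, 0.0, 1.539]
contact_force: [-0.5, 0.6, -0.1]
opening: 1.004
```

```bash
python3 -c "
from h import *
from rig import r
go(453.5,173,12,1.538)
p,z=r.grab_frame('wrist');cv2.imwrite('pics/w2.png',p[:,:,::-1])"
```

```text
t 2.8667 pos [452.9 172.7  67.1] rpy [-3.1411e+00  2.0000e-04  1.5386e+00] F [-0.5  0.6 -0.1] op 1.004
delta tool mm [ 0.4  0.6 55.1] twist [-0.0005  0.0002  0.0006]
```

View pics/w2.png

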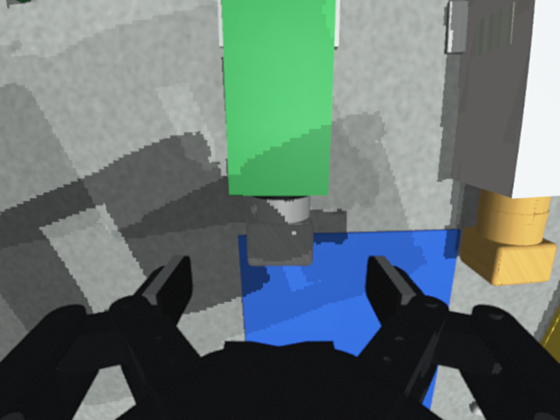

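The collar is centred between the fingers (column 280 against 279), so I'll descend.

jog_arm(
  moves=[
    {"grip":-1,"translation":[0,0,0.015],"twist":[0,0,0]},
    {"grip":-1,"translation":[0,0,0.015],"twist":[0,0,0]},
    {"grip":-1,"translation":[0,0,0.015],"twist":[0,0,0]},
    {"grip":-1,"translation":[0,0,0.01],"twist":[0,0,0]},
    {"grip":-1,"translation":[0,0,0],"twist":[0,0,0]},
    {"grip":-1,"translation":[0,0,0],"twist":[0,0,0]},
  ],
)

```text
clock: 3.42
eef_pos: [453.4, 172.6, 12.3]
tcp_rot: [3.141, -0.0, 1.538]
contact_force: [0.4, 0.1, -1.0]
opening: 0.998
```

jog_arm(
  moves=[
    {"grip":1,"translation":[0,0,0],"twist":[0,0,0]},
    {"grip":1,"translation":[0,0,0],"twist":[0,0,0]},
    {"grip":1,"translation":[0,0,0],"twist":[0,0,0]},
    {"grip":1,"translation":[0,0,0],"twist":[0,0,0]},
    {"grip":1,"translation":[0,0,0],"twist":[0,0,0]},
    {"grip":1,"translation":[0,0,0],"twist":[0,0,0]},
    {"grip":1,"translation":[0,0,0],"twist":[0,0,0]},
    {"grip":1,"translation":[0,0,0],"twist":[0,0,0]},
  ],
  squeeze=60,
)

```text
clock: 4.08
eef_pos: [453.2, 172.3, 12.0]
tcp_rot: [3.141, -0.0, 1.538]
contact_force: [-1.6, 0.4, 7.6]
opening: 0.46
```

The opening of 0.46 (39 mm) shows the collar is gripped. I'll draw straight out along the sleeve axis.

jog_arm(
  moves=[
    {"grip":1,"translation":[-0.005,0,0],"twist":[0,0,0]},
    {"grip":1,"translation":[-0.01,0,0],"twist":[0,0,0]},
    {"grip":1,"translation":[-0.01,0,0],"twist":[0,0,0]},
    {"grip":1,"translation":[-0.01,0,0],"twist":[0,0,0]},
    {"grip":1,"translation":[-0.01,0,0],"twist":[0,0,0]},
    {"grip":1,"translation":[-0.005,0,0],"twist":[0,0,0]},
  ],
)

```text
clock: 4.58
eef_pos: [451.0, 120.7, 11.4]
tcp_rot: [-3.141, 0.0, 1.537]
contact_force: [0.1, 3.1, 1.6]
opening: 0.458
```

```bash
python3 -c "
from h import *
from rig import r
go(453.5,0,12,1.538)
p,z=r.grab_frame('wrist');cv2.imwrite('pics/w3.png',p[:,:,::-1])"
```

```text
t 4.5833 pos [451.  120.7  11.4] rpy [-3.1413  0.      1.5367] F [0.1 3.1 1.6] op 0.458
delta tool mm [-120.6    6.6   -0.6] twist [-0.0003  0.     -0.0013]
```

View pics/w3.png

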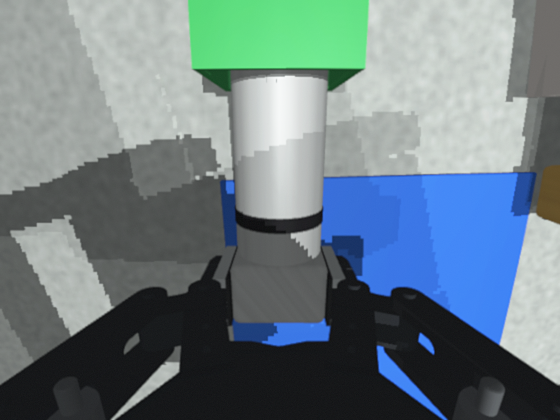

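jog_arm(
  moves=[
    {"grip":1,"translation":[-0.01,0,0],"twist":[0,0,0]},
    {"grip":1,"translation":[-0.015,0,0],"twist":[0,0,0]},
    {"grip":1,"translation":[-0.015,0,0],"twist":[0,0,0]},
    {"grip":1,"translation":[-0.015,0,0],"twist":[0,0,0]},
    {"grip":1,"translation":[-0.015,0,0],"twist":[0,0,0]},
    {"grip":1,"translation":[-0.015,0,0],"twist":[0,0,0]},
    {"grip":1,"translation":[-0.015,0,0],"twist":[0,0,0]},
    {"grip":1,"translation":[-0.015,0,0],"twist":[0,0,0]},
    {"grip":1,"translation":[-0.01,0,0],"twist":[0,0,0]},
    {"grip":1,"translation":[0,0,0],"twist":[0,0,0]},
  ],
)

```text
clock: 5.47
eef_pos: [446.2, -4.5, 11.0]
tcp_rot: [-3.14, 0.001, 1.537]
contact_force: [0.7, 0.4, -4.1]
opening: 0.463
```

jog_arm(
  moves=[
    {"grip":1,"translation":[0,0.01,0],"twist":[0,0,0]},
    {"grip":1,"translation":[0,0.015,0],"twist":[0,0,0]},
    {"grip":1,"translation":[0,0.015,0],"twist":[0,0,0]},
    {"grip":1,"translation":[0,0.005,0],"twist":[0,0,0]},
    {"grip":1,"translation":[0,0,0],"twist":[0,0,0]},
    {"grip":1,"translation":[0,0,0],"twist":[0,0,0]},
  ],
)

```text
clock: 5.97
eef_pos: [491.6, -3.9, 11.1]
tcp_rot: [-3.14, 0.0, 1.538]
contact_force: [-0.2, 0.6, -3.8]
opening: 0.461
```

```bash
python3 -c "
from h import *
from rig import r
go(490,-8,5,1.538)
p,z=r.grab_frame('wrist');cv2.imwrite('pics/w4.png',p[:,:,::-1])
p,z=r.grab_frame('side');crop(p,190,130,330,260,5,'pics/s4.png')"
```

```text
t 5.9667 pos [491.6  -3.9  11.1] rpy [-3.1404e+00  1.0000e-04  1.5384e+00] F [-0.2  0.6 -3.8] op 0.461
delta tool mm [-4.2 -1.4  6.1] twist [-0.0012  0.0001  0.0004]
```

View pics/w4.png

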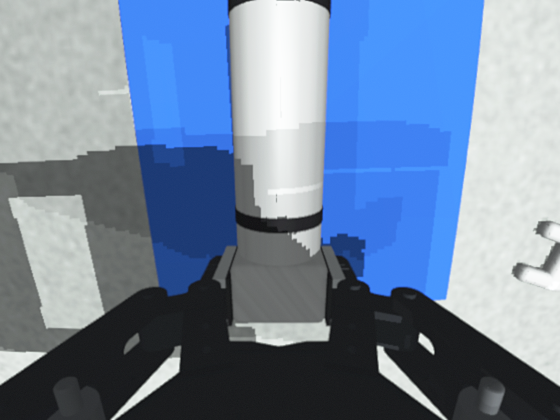

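View pics/s4.png

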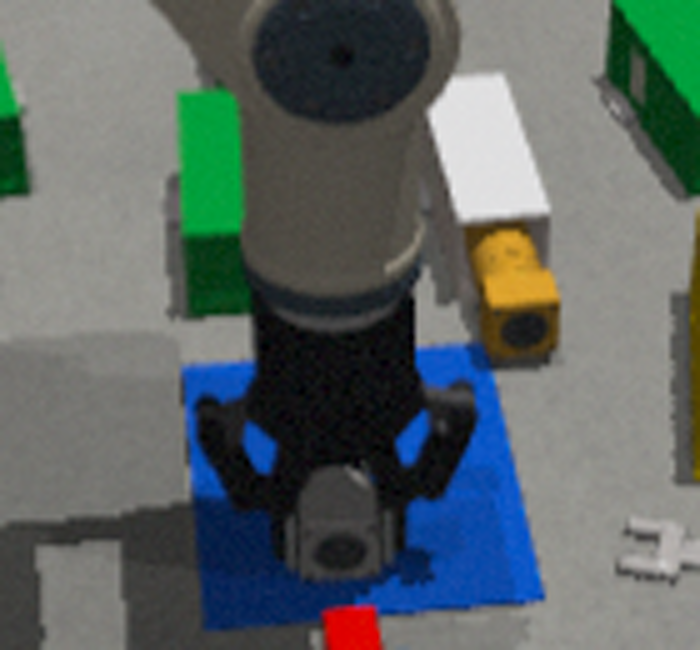

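The fitting is fully out and over the mat. I'll lower it until it touches.

jog_arm(
  moves=[
    {"grip":1,"translation":[0,0,0.003],"twist":[0,0,0]},
    {"grip":1,"translation":[0,0,0.002],"twist":[0,0,0]},
    {"grip":1,"translation":[0,0,0.001],"twist":[0,0,0]},
    {"grip":1,"translation":[0,0,0],"twist":[0,0,0]},
  ],
)

```text
clock: 6.4
eef_pos: [491.5, -4.1, 6.7]
tcp_rot: [-3.141, -0.0, 1.538]
contact_force: [-7.3, 2.5, 25.9]
opening: 0.459
```

jog_arm(
  moves=[
    {"grip":1,"translation":[0,0,-0.0015],"twist":[0,0,0]},
    {"grip":1,"translation":[0,0,0],"twist":[0,0,0]},
  ],
)

```text
clock: 6.57
eef_pos: [492.0, -4.2, 7.1]
tcp_rot: [3.141, -0.0, 1.538]
contact_force: [-0.0, 0.1, -4.0]
opening: 0.459
```

jog_arm(
  moves=[
    {"grip":1,"translation":[0,0,0.0004],"twist":[0,0,0]},
    {"grip":1,"translation":[0,0,0],"twist":[0,0,0]},
  ],
)

```text
clock: 6.73
eef_pos: [492.0, -4.2, 6.8]
tcp_rot: [-3.141, -0.0, 1.538]
contact_force: [-2.4, 0.5, 8.6]
opening: 0.462
```

jog_arm(
  moves=[
    {"grip":-0.5,"translation":[0,0,0],"twist":[0,0,0]},
    {"grip":-0.8,"translation":[0,0,0],"twist":[0,0,0]},
    {"grip":-0.8,"translation":[0,0,0],"twist":[0,0,0]},
    {"grip":-0.8,"translation":[0,0,0],"twist":[0,0,0]},
    {"grip":-0.8,"translation":[0,0,0],"twist":[0,0,0]},
    {"grip":-0.8,"translation":[0,0,0],"twist":[0,0,0]},
  ],
)

```text
clock: 7.23
eef_pos: [492.1, -4.3, 6.4]
tcp_rot: [-3.142, 0.0, 1.538]
contact_force: [-0.3, -0.5, -0.4]
opening: 0.9
```

jog_arm(
  moves=[
    {"grip":-1,"translation":[0,0,-0.03],"twist":[0,0,0]},
    {"grip":-1,"translation":[0,0,-0.04],"twist":[0,0,0]},
    {"grip":-1,"translation":[0,0,-0.04],"twist":[0,0,0]},
    {"grip":-1,"translation":[0,0,-0.03],"twist":[0,0,0]},
    {"grip":-1,"translation":[0,0,0],"twist":[0,0,0]},
    {"grip":-1,"translation":[0,0,0],"twist":[0,0,0]},
    {"grip":-1,"translation":[0,0,0],"twist":[0,0,0]},
  ],
)

```text
clock: 7.82
eef_pos: [491.7, -4.3, 146.2]
tcp_rot: [-3.141, 0.0, 1.538]
contact_force: [-0.5, 0.1, -0.2]
opening: 1.004
```

```bash
python3 -c "
from h import *
from rig import r
import pickle
go(490,66,60,1.538)
c=r.calibration('wrist');p,z=r.grab_frame('wrist');cv2.imwrite('pics/w5.png',p[:,:,::-1])
pickle.dump((p,z,c),open('f5.pkl','wb'))"
```

```text
t 7.8167 pos [491.7  -4.3 146.2] rpy [-3.1413  0.      1.5378] F [-0.5  0.1 -0.2] op 1.004
delta tool mm [70.2 -4.  86.2] twist [-0.0002  0.     -0.0002]
```

View pics/w5.png

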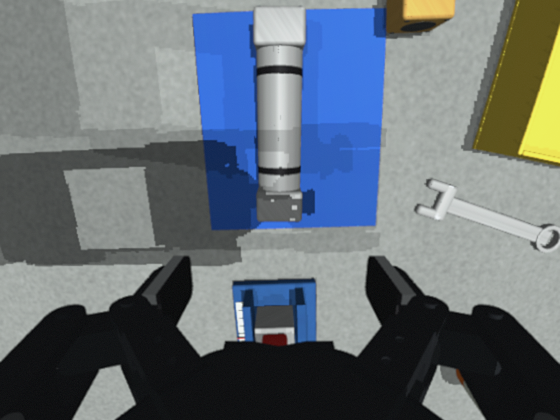

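The fitting lies flat on the mat, from about (280,220) to (279,6). I'll measure its centre and yaw.

```bash
python3 -c "
from h import *
import pickle
p,z,c=pickle.load(open('f5.pkl','rb'))
crop(p,240,0,320,60,8,'pics/w5a.png');crop(p,240,180,320,235,8,'pics/w5b.png')
for n,u,v in [('near',279.5,221),('far',279,7),('near band',281,171),('far band',280,70)]: print(n,pix(c,u,v,43).round(1))"
```

```text
near [492.9 -14.1  43. ]
far [497.7 151.9  43. ]
near band [495.5  29.7  43. ]
far band [497.1 108.   43. ]
```

View pics/w5a.png

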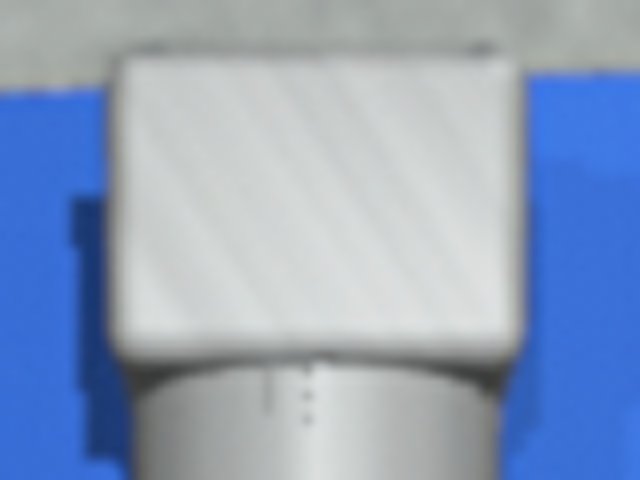

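View pics/w5b.png

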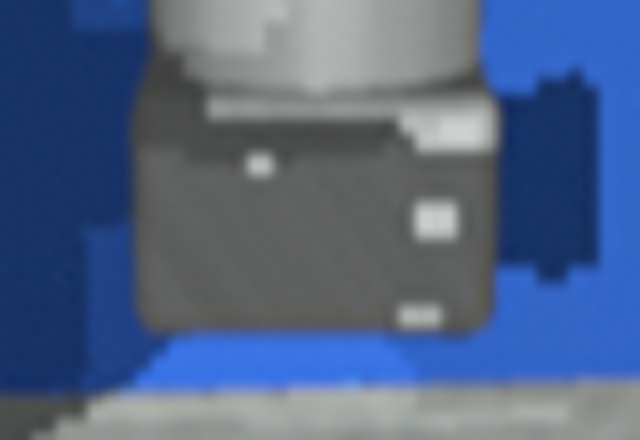

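jog_arm(
  moves=[
    {"grip":-1,"translation":[0.02,0,0],"twist":[0,0,0]},
    {"grip":-1,"translation":[0.03,0,0.01],"twist":[0,0,0]},
    {"grip":-1,"translation":[0.021,0,0.03],"twist":[0,0,0]},
    {"grip":-1,"translation":[0,0,0.03],"twist":[0,0,0]},
    {"grip":-1,"translation":[0,0,0],"twist":[0,0,0]},
    {"grip":-1,"translation":[0,0,0],"twist":[0,0,0]},
  ],
)

```text
clock: 8.37
eef_pos: [492.1, 66.5, 74.4]
tcp_rot: [-3.135, 0.001, 1.539]
contact_force: [-0.2, 0.1, 0.3]
opening: 1.0
```

```bash
python3 -c "
from h import *
from rig import r
go(494,67,8,1.538)
p,z=r.grab_frame('wrist');cv2.imwrite('pics/w6.png',p[:,:,::-1])
"
```

```text
t 8.3667 pos [492.1  66.5  74.4] rpy [-3.1353e+00  1.2000e-03  1.5385e+00] F [-0.2  0.1  0.3] op 1.0
delta tool mm [ 0.7  2.3 66.4] twist [-0.0063  0.0012  0.0005]
```

View pics/w6.png

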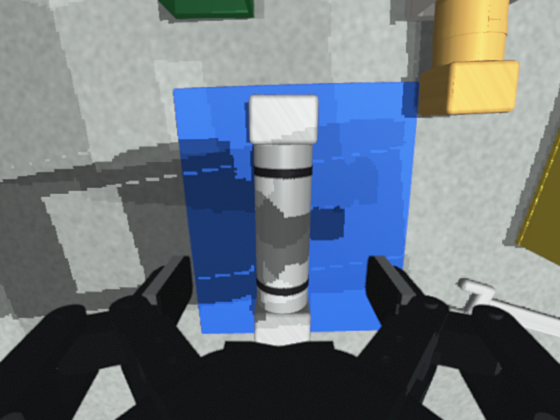

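jog_arm(
  moves=[
    {"grip":-1,"translation":[0,0.002,0.02],"twist":[0,0,0]},
    {"grip":-1,"translation":[0,0,0.02],"twist":[0,0,0]},
    {"grip":-1,"translation":[0,0,0.015],"twist":[0,0,0]},
    {"grip":-1,"translation":[0,0,0.011],"twist":[0,0,0]},
    {"grip":-1,"translation":[0,0,0],"twist":[0,0,0]},
    {"grip":-1,"translation":[0,0,0],"twist":[0,0,0]},
  ],
)

```text
clock: 8.92
eef_pos: [496.8, 66.3, 11.1]
tcp_rot: [3.141, 0.0, 1.537]
contact_force: [-0.2, 0.3, -0.7]
opening: 0.997
```

jog_arm(
  moves=[
    {"grip":1,"translation":[0,0,0],"twist":[0,0,0]},
    {"grip":1,"translation":[0,0,0],"twist":[0,0,0]},
    {"grip":1,"translation":[0,0,0],"twist":[0,0,0]},
    {"grip":1,"translation":[0,0,0],"twist":[0,0,0]},
    {"grip":1,"translation":[0,0,0],"twist":[0,0,0]},
    {"grip":1,"translation":[0,0,0],"twist":[0,0,0]},
    {"grip":1,"translation":[0,0,0],"twist":[0,0,0]},
    {"grip":1,"translation":[0,0,0],"twist":[0,0,0]},
  ],
  squeeze=60,
)

```text
clock: 9.58
eef_pos: [496.4, 66.7, 11.3]
tcp_rot: [3.142, 0.0, 1.538]
contact_force: [-3.5, 0.7, 12.3]
opening: 0.424
```

The grip sits slightly high on the round tube (opening 0.424, 12 N upward). I'll open, go 4 mm lower and take it again.

jog_arm(
  moves=[
    {"grip":-0.5,"translation":[0,0,0],"twist":[0,0,0]},
    {"grip":-0.5,"translation":[0,0,0],"twist":[0,0,0]},
    {"grip":-0.5,"translation":[0,0,0],"twist":[0,0,0]},
    {"grip":-0.5,"translation":[0,0,0.004],"twist":[0,0,0]},
    {"grip":-0.5,"translation":[0,0,0],"twist":[0,0,0]},
    {"grip":-0.5,"translation":[0,0,0],"twist":[0,0,0]},
  ],
)

```text
clock: 10.08
eef_pos: [496.2, 66.6, 6.1]
tcp_rot: [-3.141, 0.0, 1.538]
contact_force: [-0.2, 0.6, 0.7]
opening: 0.75
```

jog_arm(
  moves=[
    {"grip":1,"translation":[0,0,0],"twist":[0,0,0]},
    {"grip":1,"translation":[0,0,0],"twist":[0,0,0]},
    {"grip":1,"translation":[0,0,0],"twist":[0,0,0]},
    {"grip":1,"translation":[0,0,0],"twist":[0,0,0]},
    {"grip":1,"translation":[0,0,0],"twist":[0,0,0]},
    {"grip":1,"translation":[0,0,0],"twist":[0,0,0]},
  ],
  squeeze=50,
)

```text
clock: 10.58
eef_pos: [496.4, 66.6, 6.7]
tcp_rot: [-3.142, -0.0, 1.538]
contact_force: [-2.0, 0.3, 5.4]
opening: 0.429
```

jog_arm(
  moves=[
    {"grip":1,"translation":[0,0,-0.005],"twist":[0,0,0]},
    {"grip":1,"translation":[0,0,-0.015],"twist":[0,0,0]},
    {"grip":1,"translation":[0,0,-0.025],"twist":[0,0,0]},
    {"grip":1,"translation":[0,0,-0.035],"twist":[0,0,0]},
    {"grip":1,"translation":[0,0,-0.035],"twist":[0,0,0]},
    {"grip":1,"translation":[0,0,-0.035],"twist":[0,0,0]},
    {"grip":1,"translation":[0,0,-0.02],"twist":[0,0,0]},
    {"grip":1,"translation":[0,0,0],"twist":[0,0,0]},
  ],
)

```text
clock: 11.25
eef_pos: [499.0, 67.0, 180.9]
tcp_rot: [3.134, -0.001, 1.538]
contact_force: [0.6, -0.7, -4.4]
opening: 0.428
```

```bash
python3 -c "
from h import *
from rig import r
go(484.3,-297,175,1.579)
p,z=r.grab_frame('wrist');cv2.imwrite('pics/w7.png',p[:,:,::-1])
"
```

```text
t 11.25 pos [499.   67.  180.9] rpy [ 3.1344e+00 -1.2000e-03  1.5379e+00] F [ 0.6 -0.7 -4.4] op 0.428
delta tool mm [-364.2   -2.7    5.4] twist [ 0.0072 -0.001  -0.0412]
```

View pics/w7.png

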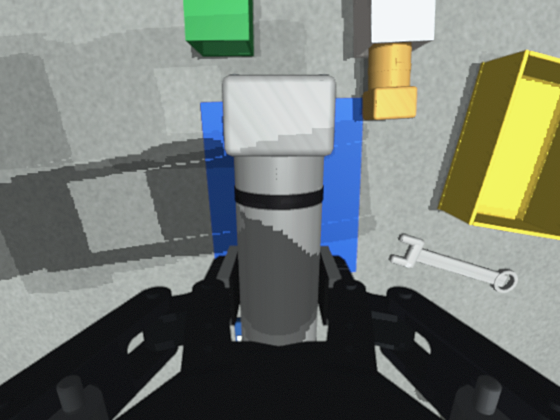

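The fitting is held level in the fingers (4.4 N weight). I'll carry it towards the gauge.

jog_arm(
  moves=[
    {"grip":1,"translation":[-0.01,0,0],"twist":[0,0,-0.01]},
    {"grip":1,"translation":[-0.025,0,0],"twist":[0,0,-0.01]},
    {"grip":1,"translation":[-0.035,0,0],"twist":[0,0,-0.01]},
    {"grip":1,"translation":[-0.035,0,0],"twist":[0,0,-0.011]},
    {"grip":1,"translation":[-0.035,0,0],"twist":[0,0,0]},
    {"grip":1,"translation":[-0.035,0,0],"twist":[0,0,0]},
    {"grip":1,"translation":[-0.035,0,0],"twist":[0,0,0]},
    {"grip":1,"translation":[-0.035,0,0],"twist":[0,0,0]},
    {"grip":1,"translation":[-0.03,0,0],"twist":[0,0,0]},
    {"grip":1,"translation":[-0.02,0,0],"twist":[0,0,0]},
  ],
)

```text
clock: 12.13
eef_pos: [495.0, -230.6, 174.0]
tcp_rot: [-3.139, -0.001, 1.578]
contact_force: [-0.5, 1.0, -4.0]
opening: 0.424
```

jog_arm(
  moves=[
    {"grip":1,"translation":[-0.025,0,0],"twist":[0,0,0]},
    {"grip":1,"translation":[-0.02,0,0],"twist":[0,0,0]},
    {"grip":1,"translation":[-0.01,0,0],"twist":[0,0,0]},
    {"grip":1,"translation":[0,0,0],"twist":[0,0,0]},
    {"grip":1,"translation":[0,0,0],"twist":[0,0,0]},
    {"grip":1,"translation":[0,0,0],"twist":[0,0,0]},
  ],
)

```text
clock: 12.63
eef_pos: [496.3, -282.1, 175.3]
tcp_rot: [-3.14, -0.002, 1.579]
contact_force: [0.9, 1.1, -4.7]
opening: 0.431
```

```bash
python3 -c "
from h import *
from rig import r
import pickle
go(484.3,-297,120,1.579)
c=r.calibration('wrist');p,z=r.grab_frame('wrist');cv2.imwrite('pics/w8.png',p[:,:,::-1])
pickle.dump((p,z,c),open('f8.pkl','wb'))
for X in [(471,-155.8,105),(494.5,-155.8,105),(471,-125.8,105),(494.5,-125.8,105),(437.3,-97,12),(527,-97,12)]: print(X,np.round(proj(c,X),1))
p,z=r.grab_frame('top');crop(p,305,180,455,280,5,'pics/t8.png')
"
```

```text
t 12.6333 pos [ 496.3 -282.1  175.3] rpy [-3.1397e+00 -1.5000e-03  1.5789e+00] F [ 0.9  1.1 -4.7] op 0.431
delta tool mm [-14.8 -12.   55.3] twist [-0.0019 -0.0015 -0.0001]
(471, -155.8, 105) [240.8  38. ]
(494.5, -155.8, 105) [276.7  38.2]
(471, -125.8, 105) [240. -13.]
(494.5, -125.8, 105) [277.1 -12.8]
(437.3, -97, 12) [215.8  -1.9]
(527, -97, 12) [313.4  -1.3]
```

View pics/w8.png

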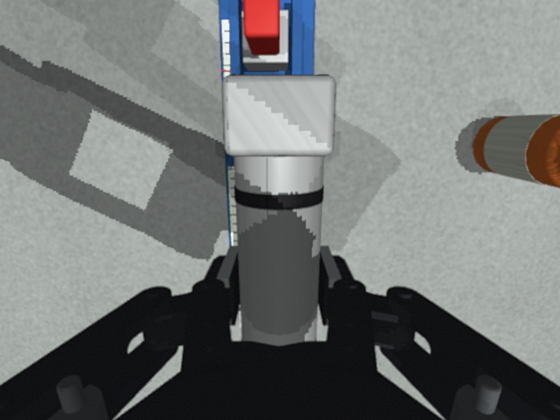

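View pics/t8.png

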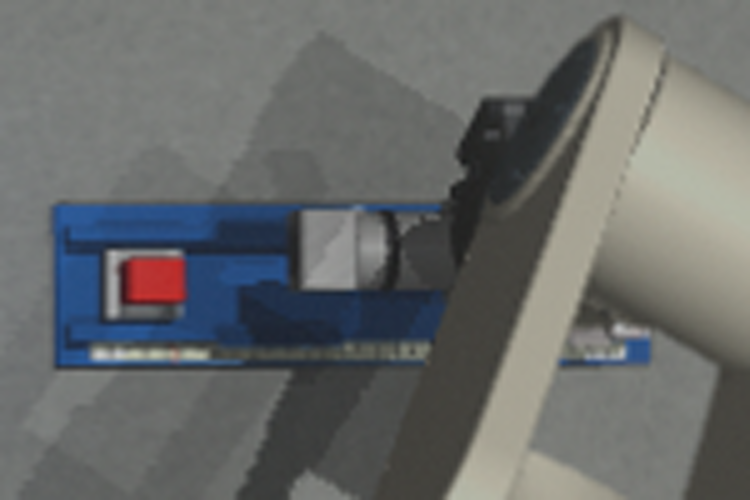

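```bash
python3 -c "
from h import *
import pickle
p,z,c=pickle.load(open('f8.pkl','rb'))
crop(p,205,0,345,165,4.5,'pics/w8c.png')
# held fitting: tcp at 496.3,-282.1,175.3, bottom at ~z-3.7, top = +36.3
from scipy.spatial.transform import Rotation as Ro
T=np.array([496.3,-282.1,175.3]);R=Ro.from_euler('xyz',[-3.1397,-.0015,1.5789])
for a,b in [(85,20),(85,-20),(57,20),(57,-20)]:
    print(a,b,np.round(proj(c,T+R.apply([a,b,-36.5])),1))
d=pickle.load(open('f0.pkl','rb'))['top'][2]
for x in (484.7,): print('top grip')
"
```

```text
85 20 [336.7  80.5]
85 -20 [217.   80.4]
57 20 [332.9 164.2]
57 -20 [220.9 164.1]
top grip
```

View pics/w8c.png

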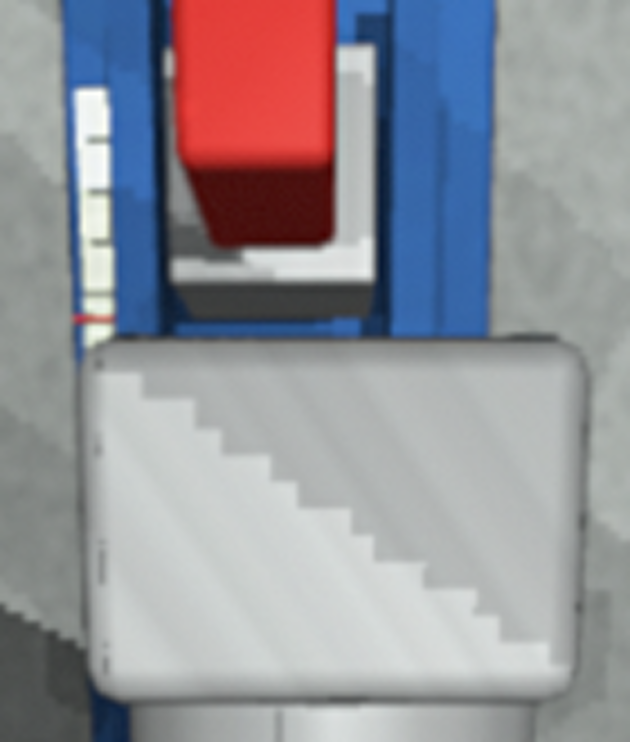

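Once the wrist camera's small angular bias is removed, it agrees with the top view's gauge position. I'll line up at (484.3,-297) and lower to just above the lips.

jog_arm(
  moves=[
    {"grip":1,"translation":[-0.01,-0.007,0],"twist":[0,0,0]},
    {"grip":1,"translation":[-0.005,-0.005,0.02],"twist":[0,0,0]},
    {"grip":1,"translation":[0,0,0.03],"twist":[0,0,0]},
    {"grip":1,"translation":[0,0,0.03],"twist":[0,0,0]},
    {"grip":1,"translation":[0,0,0.015],"twist":[0,0,0]},
    {"grip":1,"translation":[0,0,0],"twist":[0,0,0]},
    {"grip":1,"translation":[0,0,0],"twist":[0,0,0]},
    {"grip":1,"translation":[0,0,0],"twist":[0,0,0]},
  ],
)

```text
clock: 13.4
eef_pos: [485.9, -298.9, 82.8]
tcp_rot: [3.14, 0.001, 1.579]
contact_force: [0.3, -0.1, -4.4]
opening: 0.426
```

```bash
python3 -c "
from h import *
from rig import r
go(484.3,-297,16,1.579)
p,z=r.grab_frame('wrist');crop(p,180,0,380,220,3,'pics/w9.png')
p,z=r.grab_frame('side');crop(p,210,230,340,410,4,'pics/s9.png')
p,z=r.grab_frame('top');crop(p,305,180,455,280,5,'pics/t9.png')
"
```

```text
t 13.4 pos [ 485.9 -298.9   82.8] rpy [3.1401e+00 1.0000e-03 1.5791e+00] F [ 0.3 -0.1 -4.4] op 0.426
delta tool mm [ 2.  -1.7 66.7] twist [0.0015 0.001  0.0001]
```

View pics/w9.png

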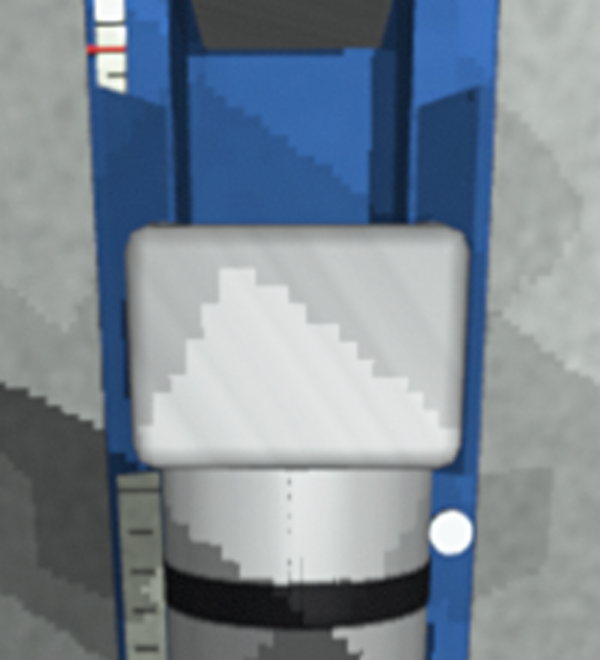

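View pics/s9.png

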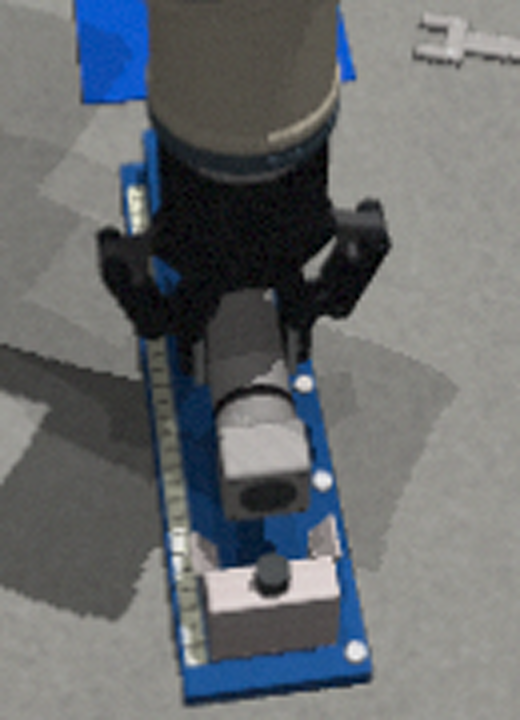

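View pics/t9.png

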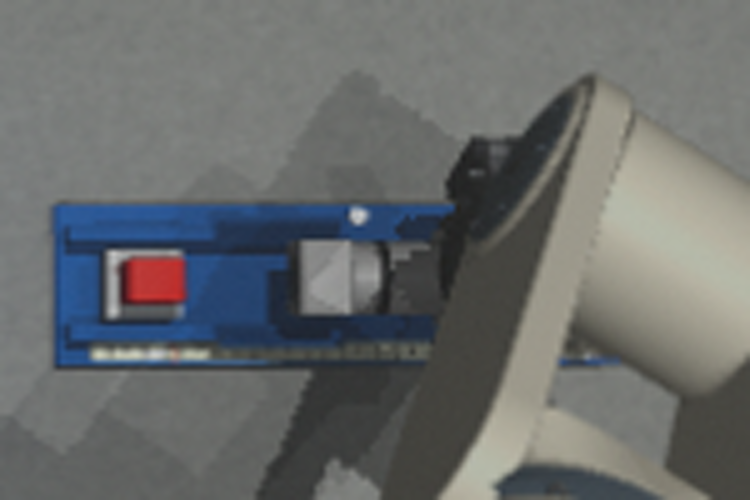

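The top view shows the collar (rows 240–316) lined up with the red grip (rows 257–304) to within about 1–2 mm. I'll shift -1.5 mm in x and lower gently, watching the force.

jog_arm(
  moves=[
    {"grip":1,"translation":[0.002,-0.0015,0.01],"twist":[0,0,0]},
    {"grip":1,"translation":[0,0,0.01],"twist":[0,0,0]},
    {"grip":1,"translation":[0,0,0.01],"twist":[0,0,0]},
    {"grip":1,"translation":[0,0,0],"twist":[0,0,0]},
    {"grip":1,"translation":[0,0,0],"twist":[0,0,0]},
  ],
)

```text
clock: 13.97
eef_pos: [482.8, -296.0, 50.3]
tcp_rot: [-3.14, -0.001, 1.579]
contact_force: [0.0, 0.6, -4.6]
opening: 0.427
```

```bash
python3 -c "
from h import *
go(484.2,-297,16,1.579)
"
```

```text
t 13.9667 pos [ 482.8 -296.    50.3] rpy [-3.1396e+00 -1.2000e-03  1.5788e+00] F [ 0.   0.6 -4.6] op 0.427
delta tool mm [-1.1  1.5 34.3] twist [-0.002  -0.0012 -0.0002]
```

jog_arm(
  moves=[
    {"grip":1,"translation":[0,0.001,0.005],"twist":[0,0,0]},
    {"grip":1,"translation":[0,0,0.005],"twist":[0,0,0]},
    {"grip":1,"translation":[0,0,0.005],"twist":[0,0,0]},
    {"grip":1,"translation":[0,0,0],"twist":[0,0,0]},
    {"grip":1,"translation":[0,0,0],"twist":[0,0,0]},
  ],
)

```text
clock: 14.38
eef_pos: [484.3, -296.3, 36.1]
tcp_rot: [-3.141, -0.0, 1.579]
contact_force: [0.6, -0.1, -3.8]
opening: 0.427
```

jog_arm(
  moves=[
    {"grip":1,"translation":[0,0,0.005],"twist":[0,0,0]},
    {"grip":1,"translation":[0,0,0.005],"twist":[0,0,0]},
    {"grip":1,"translation":[0,0,0.003],"twist":[0,0,0]},
    {"grip":1,"translation":[0,0,0],"twist":[0,0,0]},
    {"grip":1,"translation":[0,0,0],"twist":[0,0,0]},
  ],
)

```text
clock: 14.8
eef_pos: [484.4, -296.3, 23.2]
tcp_rot: [-3.141, -0.0, 1.579]
contact_force: [0.5, 0.0, -4.2]
opening: 0.431
```

Clear, so it's already between the cheeks with no contact. Now the last 7 mm.

jog_arm(
  moves=[
    {"grip":1,"translation":[0,0,0.003],"twist":[0,0,0]},
    {"grip":1,"translation":[0,0,0.002],"twist":[0,0,0]},
    {"grip":1,"translation":[0,0,0.0015],"twist":[0,0,0]},
    {"grip":1,"translation":[0,0,0],"twist":[0,0,0]},
    {"grip":1,"translation":[0,0,0],"twist":[0,0,0]},
  ],
)

```text
clock: 15.22
eef_pos: [484.5, -296.4, 16.9]
tcp_rot: [-3.141, -0.0, 1.579]
contact_force: [0.3, -0.8, -3.9]
opening: 0.43
```

jog_arm(
  moves=[
    {"grip":1,"translation":[0,0,0.0008],"twist":[0,0,0]},
    {"grip":1,"translation":[0,0,0.0004],"twist":[0,0,0]},
    {"grip":1,"translation":[0,0,0],"twist":[0,0,0]},
  ],
)

```text
clock: 15.47
eef_pos: [484.6, -296.5, 15.8]
tcp_rot: [3.141, 0.0, 1.579]
contact_force: [-0.3, 1.1, -3.5]
opening: 0.43
```

jog_arm(
  moves=[
    {"grip":1,"translation":[0,0,0.0006],"twist":[0,0,0]},
    {"grip":1,"translation":[0,0,0.0003],"twist":[0,0,0]},
    {"grip":1,"translation":[0,0,0],"twist":[0,0,0]},
  ],
)

```text
clock: 15.72
eef_pos: [484.6, -296.5, 15.7]
tcp_rot: [3.141, 0.0, 1.579]
contact_force: [-2.1, 1.2, 6.1]
opening: 0.425
```

It has touched the floor (6 N). I'll release and rise.

jog_arm(
  moves=[
    {"grip":-0.3,"translation":[0,0,0],"twist":[0,0,0]},
    {"grip":-0.6,"translation":[0,0,0],"twist":[0,0,0]},
    {"grip":-0.6,"translation":[0,0,0],"twist":[0,0,0]},
    {"grip":-0.6,"translation":[0,0,0],"twist":[0,0,0]},
    {"grip":-0.6,"translation":[0,0,0],"twist":[0,0,0]},
  ],
)

```text
clock: 16.13
eef_pos: [484.7, -296.5, 14.9]
tcp_rot: [3.141, 0.0, 1.579]
contact_force: [0.6, 0.0, -0.2]
opening: 0.796
```

jog_arm(
  moves=[
    {"grip":-0.6,"translation":[0,0,-0.015],"twist":[0,0,0]},
    {"grip":-0.6,"translation":[0,0,-0.03],"twist":[0,0,0]},
    {"grip":-0.6,"translation":[0,0,-0.035],"twist":[0,0,0]},
    {"grip":-0.6,"translation":[0,0,-0.035],"twist":[0,0,0]},
    {"grip":-0.6,"translation":[0,0,-0.02],"twist":[0,0,0]},
    {"grip":-0.6,"translation":[0,0,0],"twist":[0,0,0]},
    {"grip":-0.6,"translation":[0,0,0],"twist":[0,0,0]},
  ],
)

```text
clock: 16.72
eef_pos: [485.3, -296.9, 151.1]
tcp_rot: [3.139, 0.002, 1.579]
contact_force: [-0.2, -0.9, -1.1]
opening: 0.8
```

```bash
python3 -c "
from h import *
from rig import r
go(482.4,-140.8,150,1.579)
p,z=r.grab_frame('wrist');cv2.imwrite('pics/w10.png',p[:,:,::-1])
p,z=r.grab_frame('top');crop(p,305,180,455,280,5,'pics/t10.png')
"
```

```text
t 16.7167 pos [ 485.3 -296.9  151.1] rpy [3.1392e+00 1.6000e-03 1.5789e+00] F [-0.2 -0.9 -1.1] op 0.8
delta tool mm [156.1  -1.6   0.9] twist [ 0.0024  0.0016 -0.0001]
```

View pics/w10.png

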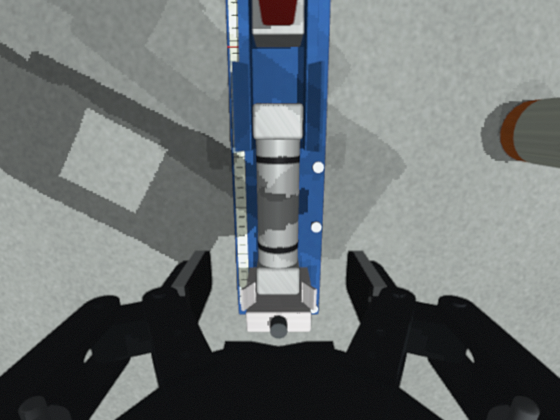

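View pics/t10.png

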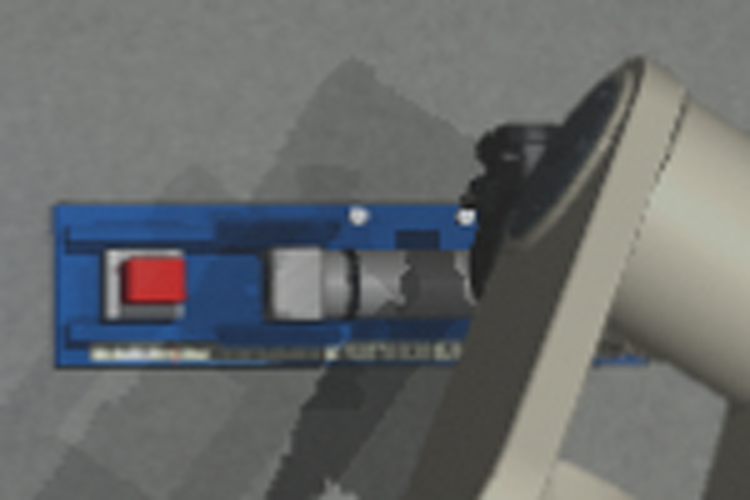

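The fitting is seated in the cradle, between the stop cheeks and the jaw cheeks. Next I'll go to the red grip.

jog_arm(
  moves=[
    {"grip":-0.6,"translation":[0.015,0,0],"twist":[0,0,0]},
    {"grip":-0.6,"translation":[0.03,0,0],"twist":[0,0,0]},
    {"grip":-0.6,"translation":[0.035,-0.001,0],"twist":[0,0,0]},
    {"grip":-0.6,"translation":[0.035,-0.001,0],"twist":[0,0,0]},
    {"grip":-0.6,"translation":[0.028,0,0],"twist":[0,0,0]},
    {"grip":-0.6,"translation":[0.012,0,0],"twist":[0,0,0]},
    {"grip":-0.6,"translation":[0,0,0],"twist":[0,0,0]},
    {"grip":-0.6,"translation":[0,0,0],"twist":[0,0,0]},
    {"grip":-0.6,"translation":[0,0,0],"twist":[0,0,0]},
  ],
)

```text
clock: 17.57
eef_pos: [481.4, -142.0, 149.5]
tcp_rot: [-3.141, 0.0, 1.579]
contact_force: [-0.1, 0.1, 0.3]
opening: 0.797
```

```bash
python3 -c "
from h import *
from rig import r
go(482.4,-140.8,75,1.579)
p,z=r.grab_frame('wrist');cv2.imwrite('pics/w11.png',p[:,:,::-1])
"
```

```text
t 17.5667 pos [ 481.4 -142.   149.5] rpy [-3.1411e+00  2.0000e-04  1.5790e+00] F [-0.1  0.1  0.3] op 0.797
delta tool mm [ 1.2  1.1 74.5] twist [-0.0005  0.0002 -0.    ]
```

View pics/w11.png

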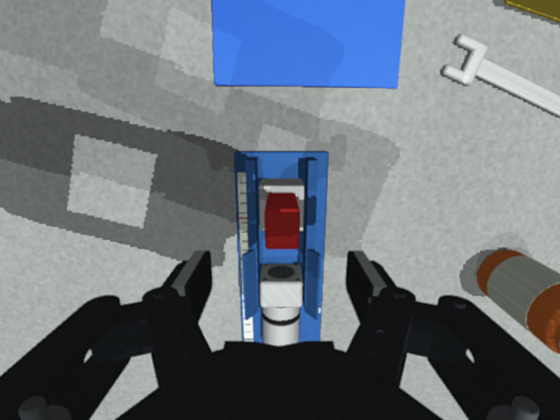

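The red grip is at (282,220), centred between the fingers. I'll descend and take it lightly.

jog_arm(
  moves=[
    {"grip":-0.6,"translation":[0.001,0.001,0.015],"twist":[0,0,0]},
    {"grip":-0.6,"translation":[0,0,0.02],"twist":[0,0,0]},
    {"grip":-0.6,"translation":[0,0,0.02],"twist":[0,0,0]},
    {"grip":-0.6,"translation":[0,0,0.015],"twist":[0,0,0]},
    {"grip":-0.6,"translation":[0,0,0],"twist":[0,0,0]},
    {"grip":-0.6,"translation":[0,0,0],"twist":[0,0,0]},
    {"grip":-0.6,"translation":[0,0,0],"twist":[0,0,0]},
  ],
)

```text
clock: 18.2
eef_pos: [482.8, -141.2, 80.5]
tcp_rot: [3.141, 0.0, 1.578]
contact_force: [0.4, -0.4, 0.1]
opening: 0.801
```

jog_arm(
  moves=[
    {"grip":1,"translation":[0,0,0],"twist":[0,0,0]},
    {"grip":1,"translation":[0,0,0],"twist":[0,0,0]},
    {"grip":1,"translation":[0,0,0],"twist":[0,0,0]},
    {"grip":1,"translation":[0,0,0],"twist":[0,0,0]},
    {"grip":1,"translation":[0,0,0],"twist":[0,0,0]},
    {"grip":1,"translation":[0,0,0],"twist":[0,0,0]},
    {"grip":1,"translation":[0,0,0],"twist":[0,0,0]},
  ],
  squeeze=25,
)

```text
clock: 18.78
eef_pos: [483.5, -140.6, 80.7]
tcp_rot: [3.139, 0.001, 1.579]
contact_force: [3.2, 1.7, 6.4]
opening: 0.276
```

jog_arm(
  moves=[
    {"grip":1,"translation":[-0.003,0,0],"twist":[0,0,0]},
    {"grip":1,"translation":[-0.005,0,0],"twist":[0,0,0]},
    {"grip":1,"translation":[-0.005,0,0],"twist":[0,0,0]},
    {"grip":1,"translation":[-0.005,0,0],"twist":[0,0,0]},
    {"grip":1,"translation":[-0.005,0,0],"twist":[0,0,0]},
    {"grip":1,"translation":[-0.005,0,0],"twist":[0,0,0]},
    {"grip":1,"translation":[-0.005,0,0],"twist":[0,0,0]},
    {"grip":1,"translation":[-0.004,0,0],"twist":[0,0,0]},
    {"grip":1,"translation":[-0.003,0,0],"twist":[0,0,0]},
    {"grip":1,"translation":[0,0,0],"twist":[0,0,0]},
  ],
)

```text
clock: 19.62
eef_pos: [483.9, -181.0, 80.7]
tcp_rot: [3.139, 0.001, 1.579]
contact_force: [3.2, -1.0, 4.9]
opening: 0.277
```

jog_arm(
  moves=[
    {"grip":1,"translation":[-0.002,0,0],"twist":[0,0,0]},
    {"grip":1,"translation":[-0.002,0,0],"twist":[0,0,0]},
    {"grip":1,"translation":[-0.002,0,0],"twist":[0,0,0]},
    {"grip":1,"translation":[-0.002,0,0],"twist":[0,0,0]},
    {"grip":1,"translation":[-0.002,0,0],"twist":[0,0,0]},
    {"grip":1,"translation":[-0.002,0,0],"twist":[0,0,0]},
  ],
)

```text
clock: 20.12
eef_pos: [484.0, -192.1, 80.7]
tcp_rot: [3.139, -0.0, 1.579]
contact_force: [3.6, 6.1, 7.8]
opening: 0.274
```

jog_arm(
  moves=[
    {"grip":1,"translation":[-0.0015,0,0],"twist":[0,0,0]},
    {"grip":1,"translation":[-0.0015,0,0],"twist":[0,0,0]},
    {"grip":1,"translation":[-0.0015,0,0],"twist":[0,0,0]},
  ],
)

```text
clock: 20.37
eef_pos: [484.1, -196.5, 80.8]
tcp_rot: [3.139, -0.0, 1.579]
contact_force: [4.2, 6.8, 8.2]
opening: 0.274
```

jog_arm(
  moves=[
    {"grip":1,"translation":[-0.001,0,0],"twist":[0,0,0]},
    {"grip":1,"translation":[-0.001,0,0],"twist":[0,0,0]},
  ],
)

```text
clock: 20.53
eef_pos: [484.0, -198.5, 80.7]
tcp_rot: [3.139, -0.0, 1.579]
contact_force: [3.8, 5.4, 6.7]
opening: 0.277
```

jog_arm(
  moves=[
    {"grip":1,"translation":[-0.001,0,0],"twist":[0,0,0]},
    {"grip":1,"translation":[-0.001,0,0],"twist":[0,0,0]},
  ],
)

```text
clock: 20.7
eef_pos: [484.0, -200.5, 80.7]
tcp_rot: [3.139, -0.0, 1.579]
contact_force: [4.2, 6.3, 7.0]
opening: 0.272
```

jog_arm(
  moves=[
    {"grip":1,"translation":[-0.001,0,0],"twist":[0,0,0]},
  ],
)

```text
clock: 20.78
eef_pos: [484.1, -201.5, 80.7]
tcp_rot: [3.139, -0.0, 1.579]
contact_force: [4.1, 6.1, 7.4]
opening: 0.276
```

jog_arm(
  moves=[
    {"grip":1,"translation":[-0.001,0,0],"twist":[0,0,0]},
  ],
)

```text
clock: 20.87
eef_pos: [484.1, -202.5, 80.7]
tcp_rot: [3.139, -0.0, 1.579]
contact_force: [4.4, 6.4, 7.0]
opening: 0.276
```

jog_arm(
  moves=[
    {"grip":1,"translation":[-0.001,0,0],"twist":[0,0,0]},
  ],
)

```text
clock: 20.95
eef_pos: [484.1, -203.0, 80.7]
tcp_rot: [3.139, -0.001, 1.578]
contact_force: [6.4, 14.5, 10.3]
opening: 0.274
```

jog_arm(
  moves=[
    {"grip":1,"translation":[-0.001,0,0],"twist":[0,0,0]},
  ],
)

```text
clock: 21.03
eef_pos: [484.1, -203.1, 80.7]
tcp_rot: [3.14, -0.003, 1.577]
contact_force: [6.2, 20.9, 11.5]
opening: 0.275
```

jog_arm(
  moves=[
    {"grip":1,"translation":[-0.0007,0,0],"twist":[0,0,0]},
  ],
)

```text
clock: 21.12
eef_pos: [484.0, -203.1, 80.7]
tcp_rot: [3.14, -0.004, 1.577]
contact_force: [6.8, 24.2, 11.7]
opening: 0.272
```

The force jumped from 6 to 24 N with no further motion at y=-203.1. That is 62.5 mm of travel, matching the 62 mm expected, so the fitting is home. I'll ease off a little and release.

jog_arm(
  moves=[
    {"grip":1,"translation":[0.001,0,0],"twist":[0,0,0]},
    {"grip":1,"translation":[0,0,0],"twist":[0,0,0]},
  ],
)

```text
clock: 21.28
eef_pos: [484.1, -203.0, 80.8]
tcp_rot: [3.139, -0.002, 1.578]
contact_force: [4.8, 12.9, 9.7]
opening: 0.273
```

jog_arm(
  moves=[
    {"grip":-0.2,"translation":[0,0,0],"twist":[0,0,0]},
    {"grip":-0.6,"translation":[0,0,0],"twist":[0,0,0]},
    {"grip":-0.6,"translation":[0,0,0],"twist":[0,0,0]},
    {"grip":-0.6,"translation":[0,0,0],"twist":[0,0,0]},
    {"grip":-0.6,"translation":[0,0,0],"twist":[0,0,0]},
  ],
)

```text
clock: 21.7
eef_pos: [482.6, -204.8, 79.7]
tcp_rot: [-3.141, -0.0, 1.579]
contact_force: [0.5, 0.3, -0.8]
opening: 0.797
```

jog_arm(
  moves=[
    {"grip":-0.6,"translation":[0,0,-0.02],"twist":[0,0,0]},
    {"grip":-0.6,"translation":[0,0,-0.035],"twist":[0,0,0]},
    {"grip":-0.6,"translation":[0,0,-0.035],"twist":[0,0,0]},
    {"grip":-0.6,"translation":[0,0,-0.03],"twist":[0,0,0]},
    {"grip":-0.6,"translation":[0.03,0,0],"twist":[0,0,0]},
    {"grip":-0.6,"translation":[0.04,0,0],"twist":[0,0,0]},
    {"grip":-0.6,"translation":[0.04,0,0],"twist":[0,0,0]},
    {"grip":-0.6,"translation":[0.04,0,0],"twist":[0,0,0]},
    {"grip":-0.6,"translation":[0.03,0,0],"twist":[0,0,0]},
    {"grip":-0.6,"translation":[0,0,0],"twist":[0,0,0]},
  ],
)

```text
clock: 22.53
eef_pos: [480.8, -20.6, 199.9]
tcp_rot: [-3.141, -0.001, 1.581]
contact_force: [-0.2, -0.2, -0.0]
opening: 0.797
```

jog_arm(
  moves=[
    {"grip":-0.6,"translation":[0.04,0,0],"twist":[0,0,0]},
    {"grip":-0.6,"translation":[0.04,0,0],"twist":[0,0,0]},
    {"grip":-0.6,"translation":[0.03,0,0],"twist":[0,0,0]},
    {"grip":-0.6,"translation":[0,0,0],"twist":[0,0,0]},
    {"grip":-0.6,"translation":[0,0,0],"twist":[0,0,0]},
  ],
)

```text
clock: 22.95
eef_pos: [480.4, 86.1, 199.8]
tcp_rot: [-3.141, 0.0, 1.582]
contact_force: [1.5, -0.6, 0.5]
opening: 0.803
```

```bash
python3 -c "
from h import *
from rig import r
import pickle
go(482.4,-140.8,75,1.579)
p,z=r.grab_frame('side');crop(p,210,230,340,410,4,'pics/s12.png');cv2.imwrite('pics/s12f.png',p[:,:,::-1])
c=r.calibration('top');p,z=r.grab_frame('top');crop(p,305,205,445,265,5.5,'pics/t12.png');cv2.imwrite('pics/t12f.png',p[:,:,::-1])
pickle.dump((p,z,c),open('f12.pkl','wb'))
"
```

```text
t 22.95 pos [480.4  86.1 199.8] rpy [-3.1414e+00  3.0000e-04  1.5815e+00] F [ 1.5 -0.6  0.5] op 0.803
delta tool mm [-226.9   -0.4  124.8] twist [-0.0002  0.0003  0.0025]
```

View pics/s12.png

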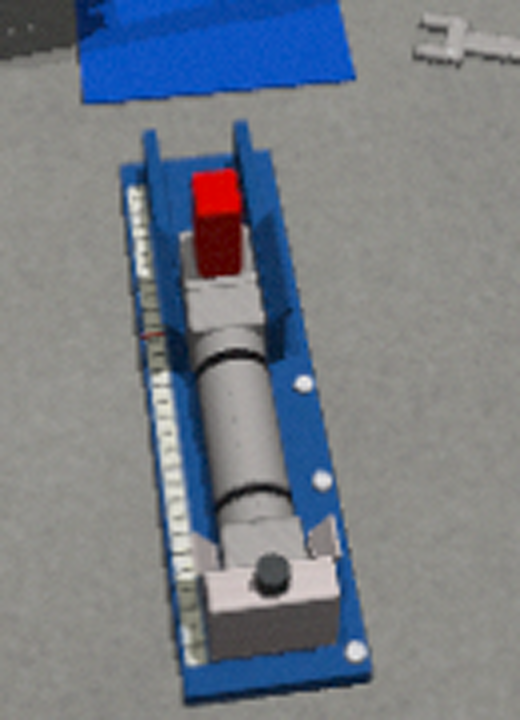

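View pics/t12.png

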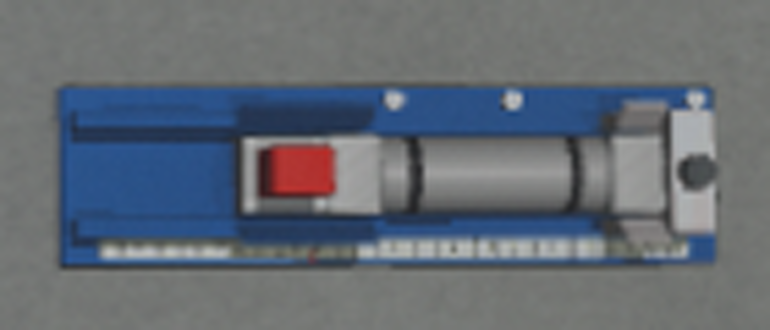

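View pics/t12f.png

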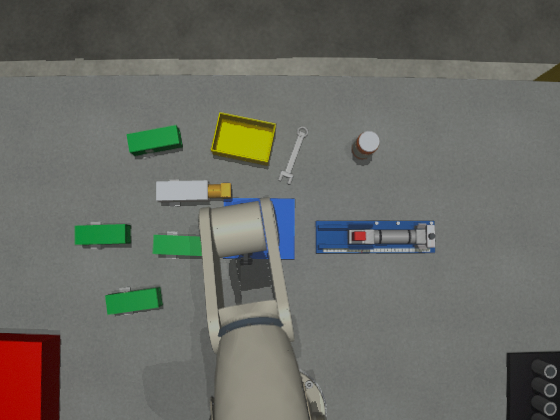

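```bash
python3 -c "
from h import *
import pickle
p,z,c=pickle.load(open('f12.pkl','rb'))
f=lambda a,b,h:pix(c,305+(a+.5)/5.5-.5,205+(b+.5)/5.5-.5,h).round(1)
print('collar end',f(665,175,52),'stop top edge',f(671,175,60),'grip face edge',f(335,170,105),'collar inner',f(612,175,52))
crop(p,385,220,445,255,12,'pics/t12c.png')
"
```

```text
collar end [ 483.4 -392.2   52. ] stop top edge [ 483.2 -392.8   60. ] grip face edge [ 483.3 -217.9  105. ] collar inner [ 483.3 -365.6   52. ]
```

View pics/t12c.png

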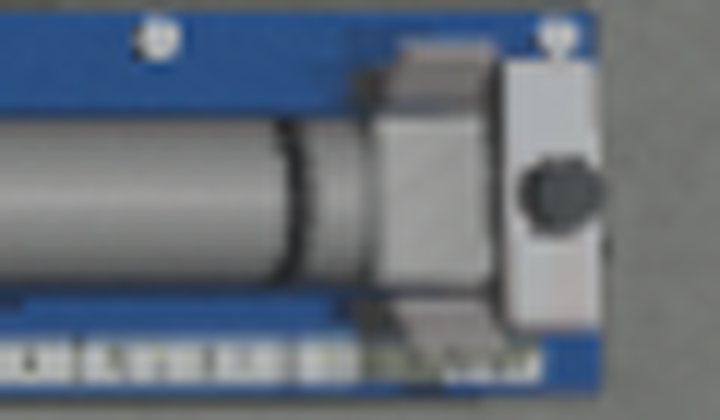

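The collar end is at y=-392.2 and the stop face at -392.8, so it is home. The jaw face is at about -222.9, which makes the span 169.9 mm. The bystanders are unmoved and the robot is clear, so I'll hand in.

```bash
python3 -c "
from rig import r
print(r.sign_off())"
```

```text
the job is handed in; nothing more can be done
None
```

I drew the steel fitting out of the rightmost green sleeve by its collar, laid it flat on the blue mat and let go. I then took it again by its tube, lowered it into the gauge cradle and let go. Last, I slid the red-gripped jaw 62.5 mm until it stopped, let go and moved the arm clear. The job was handed in at about 23 s.

**Last checks:**
- **Nip:** The sliding force rose from about 6 N to 24 N with no further motion. In the final top picture the fitting's end is at y = -392.2 mm and the stop face at -392.8 mm. The jaw-to-stop span measures about 169.9 mm against the nominal 170 mm. All of this is within the roughly 2 mm camera accuracy.
- **Bystanders:** The brass fitting, bin, can and spanner look unmoved in the final top picture, and the robot was touching nothing.

**What disagreed:**
- **Wrist camera:** It read a few millimetres off the top view, about 2 mm in x and 3.5–5 mm in y at the sleeve. I aimed between the two there and used the top view at the gauge.
- **Tube grip:** The first grip on the tube sat slightly high, so I opened and retook it lower.
- **Mat touch-down:** It briefly reached 26 N, so I raised slightly before releasing.

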